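Snap the fuel filter's collar shut with the pliers

ROBOT

A 6-joint arm with a two-finger parallel gripper is mounted at the origin on the work surface. World frame = base frame: x ahead of the robot, y to its left, z up, the work surface at z = 0. Lengths are in m, angles in rad, forces in N, time in s.
With the tool pointing down it reaches from about 0.4 to 0.825 m from the base axis. Payload 7 kg.
Tool frame: the origin (TCP) lies midway between the tips of the shut fingers; the grasp point (between the pads) lies 19 mm behind it; z points along the fingers, x is the direction in which the jaws open and shut, and the axes are right-handed (so a half turn about z gives the same grasp; the last joint's range is limited). The gripper opens to 88 mm and grips with 3 to 60 N. Pads are 19 mm wide; open, the fingers measure 130 mm over their backs; the gripper's body (78 mm by 193 mm) begins 47 mm behind the grasp point.
Start: joints at [-0.999, 0.359, 0.012, 0, -1.224, -0.288], TCP at [0.189, -0.648, 0.227] pointing down, gripper open.
Joint ranges: [-3.07, 3.07], [-1.43, 2.12], [-1.02, 1.25], [-3.03, 1.67], [-3.05, -0], [-3.03, 3.03]. Speed limits (rad/s): [2.39, 2.39, 3.01, 3.14, 3.14, 3.14].

INTERFACE

Orientations are given as [roll, pitch, yaw] about the fixed x, y, z axes, in that order (R = Rz(yaw) Ry(pitch) Rx(roll)).
In Python, from station import arm, grab_frame, camera_params gives the robot as it stands.
- The arm moves only by the shell command python3 -m handwheel 'ROWS' [FORCE]. ROWS is JSON, a list that holds one entry, the list of rows, each a list of 5 numbers: the finger opening in m, from 0 to 0.0876, then the shift along the tool's x, y, z in m, then the turn about the tool's z in degrees. A call has 1 to 20 rows; each row is the pose to reach, as a shift and turn from the pose measured when the call began, along the tool's axes at that moment; what a row does not reach only later rows make up. A row lasts 1/12 s, in which the tool goes at most 41.7 mm and 7.16 degrees, less where a joint would pass 70% of its speed; a pose out of reach is approached as far as the arm can. A call with a gripper value outside its range is refused whole. The fingers move at their own pace and stop on an object; FORCE is the grip in N (left out, the last holds). Time passes only in rows, so rows that repeat a pose let the fingers close. It gives the time, the measured TCP pose, the force and the opening at its end, in the units of the state.
- arm.get_state(): the state, without advancing time (a new reading comes with each control period).
- grab_frame(name): name is "side" or "top"; returns the picture (480x640x3 uint8, blue, green, red); there is no depth.
- camera_params(name): a dict with "intrinsics" (3x3 intrinsics, pixels), "k1" (the pictures are not rectified: a ray, as slopes to the right and down, at radius r is drawn at 1 + k1 r^2 times it, then the intrinsics apply), "R" (3x3) and "t" (3): a world point X has camera coordinates R X + t. Camera axes: x right, y down, z forward; pixel columns grow to the right and rows downward; lengths in m; the calibration is good to about 2 mm. A picture is of the moment at which its call begins. camera_params takes no time and is no camera call.
- arm.job_done(): hands the job in, once; it reports no verdict.
The state is a dict: "t": time; "q": joint angles; "qd": joint speeds; "joint_efforts": joint torques, N m; "eef_pos": TCP position; "ee_rot": TCP orientation; "force": force on the tool from outside, world axes, zero at the start; "moment": the same for the moment, N m; "width": finger opening in m.
Only numpy, scipy, OpenCV 4.12 (cv2) and the standard library are available. Lean on these libraries where they do the work, as an engineer would, in place of code of your own. Each camera call takes 0.05 s, during which the arm holds its last target.

TASK

One of the two fuel filters on the bench still has its snap collar open: pick up the red-handled pliers, set the jaws over the two ears of that collar and squeeze until the orange hook clicks in behind its steel catch and holds by itself. Feel for the click and stop squeezing there, so that neither ear is overloaded, and work the collar only with the pliers, never with the gripper itself. Then lay the pliers down flat on the blue mat, without dropping them, let go, and leave everything else on the bench where it is.

Things in the scene. Friction and masses are not known exactly. Their poses are not given: they have to be found in the camera images.
- filter: Fuel filter still to be fastened: white can, 52 mm diameter, amber bowl below, aluminium head, 136 mm high, on a grey steel bracket (foot 105 x 100 mm, upright plate behind the can), fixed to the bench. Origin: underside of the foot on the can's axis, z up; the collar's two ears stick out from the can towards -x. Brass hose barbs point to +y and -y at 118 mm height, ending 54 mm out.
- filter_fixed: Black, unmoving half of the snap collar on the filter's -y side; frame and origin of filter. Its ear is a plate 4 mm thick, 65 to 91 mm above the bench, 28 to 53 mm out from the can's axis along -x; outer face at y = -6 mm, inner face at y = -2 mm. On its top sits a steel catch plate (ramped tooth, 12 mm wide, brass screw). The ear cracks above about 18 N; it does not yield.
- filter_swing: Orange swinging half of the collar on the filter's +y side, with an ear of the same size (cracks above about 18 N). Hinged on a vertical pin at x = +34 mm, y = 0 of the filter's frame (this body's origin, at bench height). A spring pushes it open with 3 to 4.5 N at the ear; unless latched it springs fully open, its ear's outer face then 20 mm from the fixed ear's inner face at the ear's end.
- hook (a point): Tip of the orange sprung hook on top of the swinging ear, 92 to 99 mm above the bench: keep the jaws below it. As the ears close it climbs the catch (9 to 15 N at the ears), then drops behind it with a click and the ear load falls below 5 N; 0.5 mm past the latched rest position is a hard stop. The catch plate is adjustable, set differently on each collar: the click must be felt.
- ear_fixed (a point): Middle of the fixed ear's inner face: 43 mm out from the can's axis along -x of the filter, 78 mm above the bench.
- ear_swing (a point): Middle of the swinging ear's inner face, 78 mm above the bench. Its distance from ear_fixed is 14.5 mm with the collar open and 1 to 7.5 mm latched and let go, depending on how the catch is set. As only this ear moves, the pliers must be let drift towards the fixed ear's side (-y of the filter) during the squeeze, or the fixed ear takes the whole load.
- pliers: Flat-jaw pliers with red handles, 160 mm long, 16 mm thick, about 150 g, lying flat with the jaws apart, balancing about 48 mm behind the pivot. Origin: on the pivot's axis at the underside; z along the pivot, up; at rest the jaws point to +x and the tool is symmetric about its x axis. This body is the half with the jaw on +y; it turns with its handle as the pliers close.
- pliers_grip (a point): Where to hold the pliers: between the two red handles, 56 mm behind the pivot, 8 mm above the underside. Handles are 16 mm high, straight, 27 to 107 mm behind the pivot, 62 mm over their outsides here when open (about 37 mm with the jaw flats parallel). Empty, the return spring needs about 11 N on the handles here to start and 0.2 N more per mm of closing; about 0.8 of the ear load adds to it.
- pliers_jaws (a point): Between the jaws, 43 mm ahead of the pivot, 8 mm above the underside. Jaws are 10 mm high, 7 mm thick, reach 53 mm ahead of the pivot, and stand 31 mm apart here when open; their flats are parallel at 12 mm apart, and close to 10 mm or less. The jaw gap shrinks about 0.8 times as fast as the handles' width at pliers_grip.
- mat: Blue rubber mat, 200 x 240 mm (x, y), 4 mm thick, fixed to the bench; origin at the centre of its underside.
- done: A second fuel filter of the same build whose collar is already latched; fixed to the bench, same frame as filter. Leave it alone.
- spanner: Steel spanner, 180 mm long, lying on the bench; origin under its middle.
- screwdriver: Red-handled screwdriver, 200 mm long, lying on the bench; origin under its middle.
- tin: Open steel tin, 72 mm across, 100 mm high; origin under its centre.
- grease: Jar with a red cap, 68 mm across, 75 mm high; origin under its centre.
- spray: Blue can, 56 mm across, 190 mm high; origin under its centre.
- socket_a: Steel socket, 32 mm across, 40 mm high, standing; origin under its centre.
- socket_b: Steel socket, 26 mm across, 50 mm high, standing; origin under its centre.
Not all that is in view belongs to the job. Of the things like the pliers, leave any that is purple, turquoise or white; of the rest the larger one is meant.

How it is judged:
On the way, in this order (a step that is already met when the one before it is completed fails the run):
1. the pliers are picked up off the mat (height (world z) of pliers above 0.04 m), for 0.2 s.
2. the jaws squeeze both ears together (a jaw on each ear, ears less than 12 mm apart) (distance between ear_fixed and ear_swing below 0.012 m and contact force between pliers and filter_fixed above 0.5 N and contact force between pliers and filter_swing above 0.5 N), for 0.02 s.
At the end, for the whole second after the job is handed in: The collar stays latched by itself (ear sites less than 9 mm apart) with the pliers away from the filter; the pliers lie flat on the mat (pivot within the mat's outline or at most 10 mm past its edge, underside within 8 mm of the mat's top, tilt under 0.15 rad), at rest (distance between ear_fixed and ear_swing below 0.009 m and not (contact force between pliers and filter above 0.05 N) and x of pliers in the frame of mat between -0.11 and 0.11 m and y of pliers in the frame of mat between -0.13 and 0.13 m and height (world z) of pliers below 0.012 m and angle between pliers's own z axis and vertical below 0.15 rad and linear speed of pliers below 0.02 m/s); the robot touches nothing.
It fails at once if an ear of the collar is overloaded: more than 18 N from the pliers (contact force between pliers and filter_fixed above 18 N or contact force between pliers and filter_swing above 18 N).
It fails at once if the gripper's fingers press on the filter or its collar (contact force between the fingers and filter above 2 N).
It fails at once if the pliers are dropped: out of the fingers and falling faster than 0.6 m/s (contact force between the fingers and pliers below 0.1 N and linear speed of pliers above 0.6 m/s).
It fails at once if the finished filter is touched (contact force between anything else and done above 5 N).
It fails at once if a bystander is moved by more than 20 mm (distance of any of spanner, screwdriver, tin, grease, spray, socket_a, socket_b from where it was at the start of the episode above 0.02 m).
It also fails if it takes over 72 s, if anything falls off the work surface, if the arm or the gripper's body presses on something with over 40 N, if the wrist force passes 120 N, or if a joint passes its speed limit or range.

## Working session

There is one attempt and no reset: what is moved stays moved. The work goes in short steps, Python scripts to look and compute and a shell command to move; the robot and the scene stay as the last step left them, time stands still between calls to the robot, and variables do not carry over. Pictures are saved under pics/ and viewed, and the job is handed in when it is done.

```bash
ls; mkdir -p pics
python3 - <<'E'
from station import arm, grab_frame, camera_params
import cv2
for n in("side","top"):
    cv2.imwrite(f"pics/{n}0.png",grab_frame(n)); print(n,camera_params(n))
print(arm.get_state())
E
```

```text
pics
side {'intrinsics': array([[435.86666366,   0.        , 317.44175864],
       [  0.        , 435.86666366, 242.92905217],
       [  0.        ,   0.        ,   1.        ]]), 'k1': -0.09209258789915173, 'R': array([[-0.11736634, -0.99308487,  0.00275224],
       [-0.5950502 ,  0.06810583, -0.80079764],
       [ 0.79507258, -0.09562441, -0.59892868]]), 't': array([0.13066643, 0.38267954, 0.70510462])}
top {'intrinsics': array([[597.1305467 ,   0.        , 319.21819458],
       [  0.        , 597.1305467 , 230.3646272 ],
       [  0.        ,   0.        ,   1.        ]]), 'k1': -0.10237536778451976, 'R': array([[ 0.01874269, -0.99981643, -0.00397808],
       [-0.99364288, -0.01818491, -0.11109967],
       [ 0.11100693,  0.0060351 , -0.99380131]]), 't': array([0.04452206, 0.53120693, 1.48092719])}
{'t': 0.1, 'q': array([-9.98911539e-01,  3.59282170e-01,  1.11528460e-02, -3.12564241e-04,
       -1.22409881e+00, -2.88096078e-01]), 'qd': array([-0.0010613 , -0.00214148,  0.00324729,  0.00056464,  0.00045403,
       -0.00011237]), 'joint_efforts': array([-1.75510133e-03, -5.84159446e+01,  2.93754208e+01,  7.01539144e+00,
        1.01786191e-02, -6.13023258e-05]), 'eef_pos': array([ 0.18884599, -0.64758784,  0.22573808]), 'ee_rot': array([-3.14146754e+00, -1.45628940e-03,  1.85447853e+00]), 'force': array([-0.78190807,  0.94699634, -0.08254395]), 'moment': array([-0.00345966, -0.02026432, -0.01685976]), 'width': 0.08764898691925263}
```

View pics/side0.png

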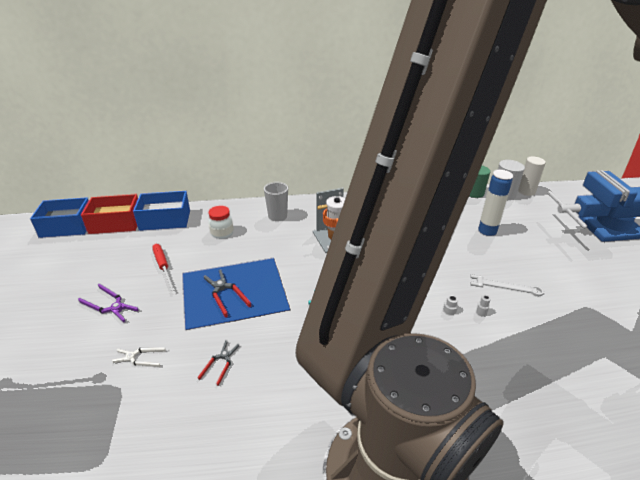

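View pics/top0.png

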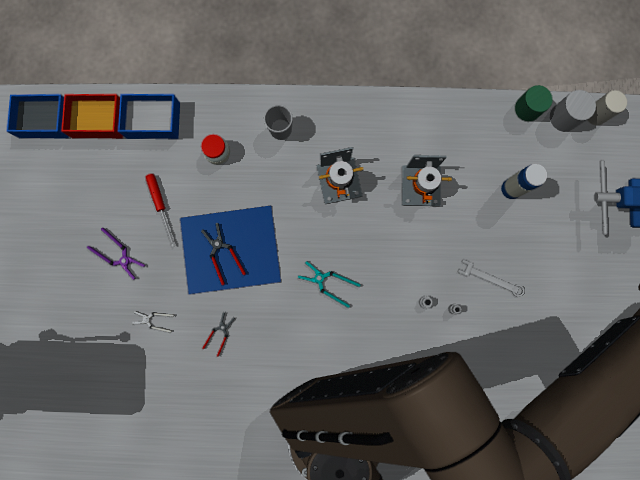

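Pliers candidates in the top view: purple (124,260), white (154,320), turquoise (320,280), small red (221,330) and large red on the mat (220,245). By the description it's the large red one on the mat. The filters are at (341,175) and (429,180). I'll check close crops of both.

Run:
```python
import cv2,numpy as np
im=cv2.imread("pics/top0.png")
a=cv2.resize(im[140:215,305:465],None,fx=5,fy=5,interpolation=cv2.INTER_CUBIC)
cv2.imwrite("pics/cf.png",a)
cv2.imwrite("pics/cp.png",cv2.resize(im[200:300,175:290],None,fx=6,fy=6,interpolation=cv2.INTER_CUBIC))
```

```text
(no output)
```

View pics/cf.png

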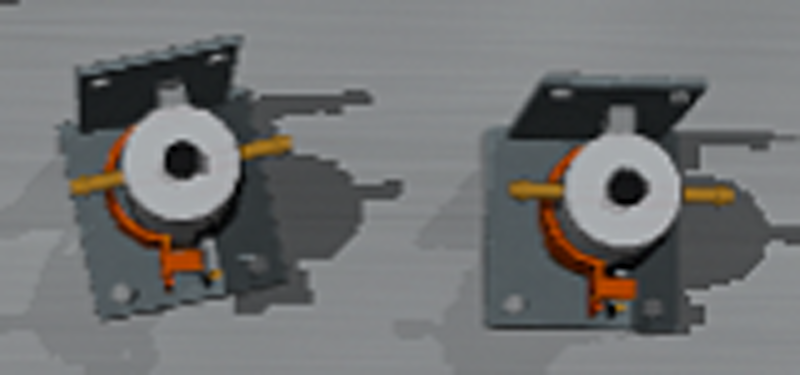

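View pics/cp.png

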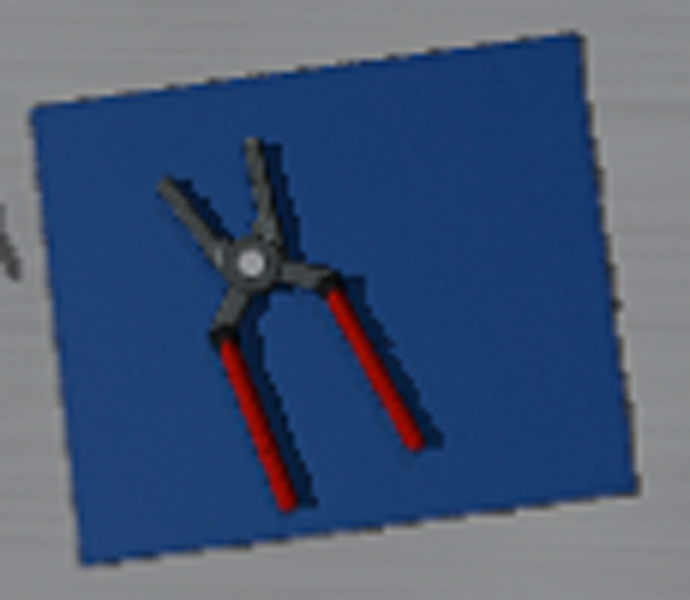

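Choice confirmed. In the left filter the orange ear and the steel catch are clearly apart (about 27 mm outside to outside), so it's the open one. In the right filter the hook lies over the catch. The pliers on the mat are red and larger than the other red pair. Next I'll measure poses.

```bash
cat > h.py <<'E'
import cv2,numpy as np
from station import arm, grab_frame, camera_params
P={n:camera_params(n) for n in("side","top")}
def ray(n,u,v):
    p=P[n];K=p["intrinsics"]
    D=np.array([p["k1"],0,0,0.])
    xy=cv2.undistortPoints(np.array([[[u,v]]],float),K,D)[0,0]
    R=np.array(p["R"]);o=-R.T@p["t"];return o,R.T@np.array([xy[0],xy[1],1])
def onz(n,u,v,z):
    o,d=ray(n,u,v);return o+d*(z-o[2])/d[2]
def proj(n,X):
    p=P[n];return cv2.projectPoints(np.array([X],float),cv2.Rodrigues(p["R"])[0],p["t"],p["intrinsics"],np.array([p["k1"],0,0,0.]))[0][0,0]
def tri(a,b):
    o1,d1=ray("top",*a);o2,d2=ray("side",*b)
    s=np.linalg.lstsq(np.c_[d1,-d2],o2-o1,rcond=None)[0]
    A=o1+s[0]*d1;B=o2+s[1]*d2;return (A+B)/2,np.linalg.norm(A-B)
def tool(v,st):  # world vector -> tool axes
    from scipy.spatial.transform import Rotation as Ro
    return Ro.from_euler("xyz",st["ee_rot"]).as_matrix().T@np.array(v)
E
python3 - <<'E'
from h import *
im=cv2.imread("pics/top0.png");hsv=cv2.cvtColor(im,cv2.COLOR_BGR2HSV)
H,S,V=cv2.split(hsv)
red=(((H<8)|(H>172))&(S>150)&(V>90)).astype(np.uint8);m=np.zeros_like(red);m[205:295,180:282]=1;red*=m
n,l,s,c=cv2.connectedComponentsWithStats(red)
dirs=[];cs=[]
for i in range(1,n):
    if s[i,4]<20:continue
    ys,xs=np.where(l==i)
    w=np.array([onz("top",x,y,0.020)[:2] for x,y in zip(xs,ys)])
    mu=w.mean(0);d=np.linalg.svd(w-mu)[2][0];d*=np.sign(d[0])
    t=(w-mu)@d;print(s[i],mu,np.degrees(np.arctan2(d[1],d[0])),t.min(),t.max());dirs.append(d);cs.append(mu)
d=sum(dirs);d/=np.linalg.norm(d);mid=sum(cs)/2;print("mid",mid,"yaw",np.degrees(np.arctan2(d[1],d[0])),"sep",np.linalg.norm(cs[0]-cs[1]))
perp=np.array([-d[1],d[0]]); print("along diff",(cs[0]-cs[1])@d,(cs[0]-cs[1])@perp)
# pivot bolt approx
u,v=175+252/6,200+263/6
pv=onz("top",u-.5,v-.5,0.022)[:2];print("pivot",pv,"mid-pivot in frame",(mid-pv)@d,(mid-pv)@perp)
blue=((abs(H.astype(int)-108)<10)&(S>150)).astype(np.uint8)
m=np.zeros_like(blue);m[200:300,175:290]=1
c=max(cv2.findContours(blue*m,0,2)[0],key=cv2.contourArea);r=cv2.minAreaRect(c);b=cv2.boxPoints(r)
bw=np.array([onz("top",*p,0.004) for p in b]);print("mat",bw.mean(0),bw[:,:2])
# barbs: tips in crop
for nm,a,b_ in(("L",(72,187),(291,144)),("R",(511,189),(734,195))):
    A=onz("top",305+a[0]/5-.5,140+a[1]/5-.5,.118);B=onz("top",305+b_[0]/5-.5,140+b_[1]/5-.5,.118)
    y=A-B;print(nm,(A+B)/2,np.linalg.norm(y),"yaw",np.degrees(np.arctan2(-y[0],y[1])))
for nm,a in(("L",(181,160)),("R",(627,187))):
    print(nm,onz("top",305+a[0]/5-.5,140+a[1]/5-.5,.136))
E
```

```text
[230 249  15  26  71] [0.44723367 0.26125878] 30.997450022164553 -0.03567514838142446 0.037588985186027137
[212 257  12  28  73] [0.42297623 0.3108373 ] 23.44662002216073 -0.03610607302126925 0.038304975947447806
mid [0.43510495 0.28604804] yaw 27.22203502216264 sep 0.05519468442240197
along diff -0.0011084990758276469 -0.05518355206297826
pivot [0.49314343 0.31527688] mid-pivot in frame -0.0649806132129496 0.0005576493561816214
mat [0.48032912 0.28436438 0.004     ] [[0.56086935 0.4198414 ]
 [0.59633332 0.18145947]
 [0.39986356 0.15060195]
 [0.36425027 0.3855547 ]]
L [0.66142738 0.00438787 0.118     ] 0.10774586607682773 yaw 12.372586125984961
R [ 0.65267105 -0.20878726  0.118     ] 0.10829938898281871 yaw -0.3362319285296861
L [0.66025061 0.00524713 0.136     ]
R [ 0.65142893 -0.20762005  0.136     ]
```

The open filter is at (0.661, 0.0045) with yaw 12.4°. The pliers' pivot is at (0.494, 0.316) with yaw 27.2°. I'll transit high, around the base, in two legs.

```bash
python3 -m handwheel '[[[0.0876,0.03,0.03,0,0],[0.0876,0.06,0.06,0,0],[0.0876,0.08,0.09,0,0],[0.0876,0.11,0.12,0,0],[0.0876,0.13,0.15,0,0],[0.0876,0.16,0.18,0,0],[0.0876,0.19,0.21,0,0],[0.0876,0.21,0.24,0,0],[0.0876,0.24,0.27,0,0],[0.0876,0.27,0.3,0,0],[0.0876,0.29,0.33,0,0],[0.0876,0.32,0.36,0,0],[0.0876,0.35,0.395,0,0],[0.0876,0.35,0.395,0,0],[0.0876,0.35,0.395,0,0]]]' 10
python3 - <<'E'
from h import *
st=arm.get_state();print(st["ee_rot"],st["eef_pos"])
print(tool(np.array([.4442,.2904,.12])-st["eef_pos"],st))
E
```

```text
t: 1.35
eef_pos: [0.4712, -0.1988, 0.2259]
ee_rot: [-3.141, -0.002, 1.858]
force: [0.6, -0.2, -0.3]
width: 0.0878
[-3.14111631e+00 -1.82254622e-03  1.85840834e+00] [ 0.47119418 -0.19882555  0.22587251]
[0.47659363 0.11294072 0.10668751]
```

```bash
python3 -m handwheel '[[[0.0876,0.04,0.01,0,-1],[0.0876,0.08,0.02,0,-2],[0.0876,0.12,0.03,0,-3],[0.0876,0.16,0.04,0,-4],[0.0876,0.20,0.05,0,-5],[0.0876,0.24,0.06,0,-6],[0.0876,0.28,0.07,0.02,-7],[0.0876,0.32,0.08,0.04,-8],[0.0876,0.36,0.09,0.06,-9],[0.0876,0.40,0.1,0.08,-10],[0.0876,0.44,0.105,0.1,-10.7],[0.0876,0.476,0.113,0.107,-10.7],[0.0876,0.476,0.113,0.107,-10.7],[0.0876,0.476,0.113,0.107,-10.7],[0.0876,0.476,0.113,0.107,-10.7]]]' 10
python3 - <<'E'
from h import *
for n in("side","top"): cv2.imwrite(f"pics/{n}1.png",grab_frame(n))
st=arm.get_state();print(st["ee_rot"],st["eef_pos"],st["q"])
print(tool(np.array([.4442,.2904,.006])-st["eef_pos"],st))
a=cv2.imread("pics/side1.png")[200:380,150:350];b=cv2.imread("pics/top1.png")[180:330,130:330]
cv2.imwrite("pics/c1.png",np.hstack([cv2.resize(a,(400,360)),cv2.resize(b,(400,300)).repeat(1,0)[:300].copy() if 0 else cv2.resize(b,(400,360))]))
E
```

```text
t: 2.6
eef_pos: [0.4443, 0.2894, 0.1189]
ee_rot: [-3.14, -0.001, 2.046]
force: [0.9, -0.8, 0.4]
width: 0.0875
[-3.14104206e+00 -1.68136358e-03  2.04414801e+00] [0.44463471 0.28863411 0.11973287] [ 0.94465412  0.2198019  -0.45000045 -0.0022303  -0.90072234 -2.04071342]
[0.00157866 0.00048072 0.11373544]
```

View pics/c1.png

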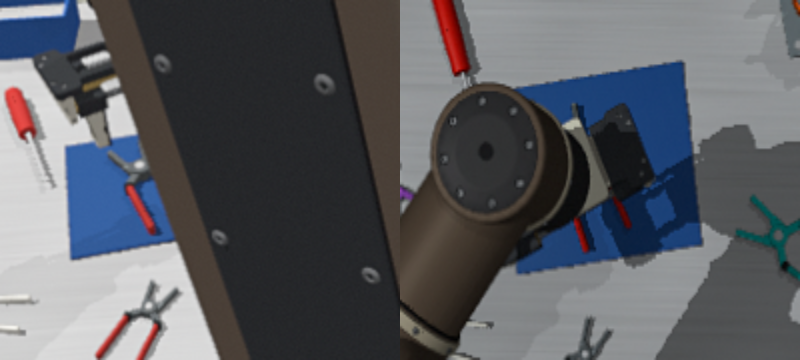

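```bash
python3 -m handwheel '[[[0.0876,0.001,0,0.02,0],[0.0876,0.0015,0,0.05,0],[0.0876,0.0015,0,0.08,0],[0.0876,0.0015,0,0.1,0],[0.0876,0.0015,0,0.108,0],[0.0876,0.0015,0,0.111,0],[0.0876,0.0015,0,0.111,0],[0.0876,0.0015,0,0.111,0]]]' 10
python3 - <<'E'
from h import *
for n in("side","top"): cv2.imwrite(f"pics/{n}2.png",grab_frame(n))
st=arm.get_state();print(st["ee_rot"],st["eef_pos"],st["force"])
a=cv2.imread("pics/side2.png")[200:380,150:350];b=cv2.imread("pics/top2.png")[180:330,130:330]
cv2.imwrite("pics/c2.png",np.hstack([cv2.resize(a,(400,360)),cv2.resize(b,(400,360))]))
E
```

```text
t: 3.37
eef_pos: [0.4447, 0.2904, 0.01]
ee_rot: [3.14, -0.002, 2.044]
force: [0.4, 0.0, 0.7]
width: 0.0875
[ 3.13978870e+00 -2.69528640e-03  2.04415656e+00] [0.44456494 0.29079129 0.01018168] [-0.06883655 -0.23693737 -0.33748262]
```

View pics/c2.png

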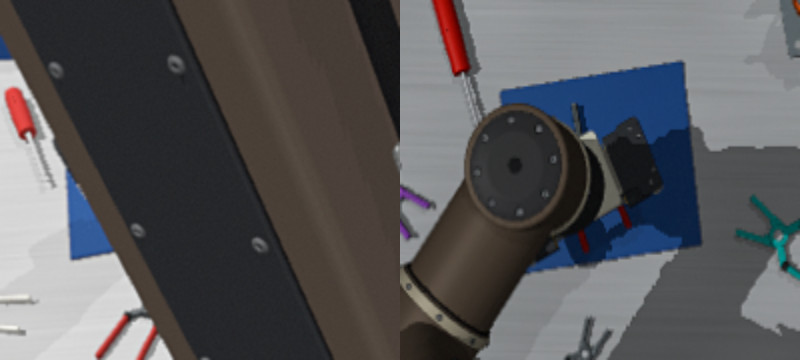

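```bash
python3 -m handwheel '[[[0.0876,0,0,0.003,0],[0.0876,0,0,0.003,0],[0.07,0,0,0.003,0],[0.06,0,0,0.003,0],[0.055,0,0,0.003,0],[0.055,0,0,0.003,0],[0.055,0,0,0.003,0],[0.055,0,0,0.003,0]]]' 10
```

```text
t: 4.13
eef_pos: [0.4445, 0.2906, 0.0072]
ee_rot: [3.14, -0.002, 2.044]
force: [0.6, -1.7, 0.9]
width: 0.0621
```

```bash
python3 -m handwheel '[[[0.055,0,0,-0.005,0],[0.055,0,0,-0.012,0],[0.055,0,0,-0.022,0],[0.055,0,0,-0.034,0],[0.055,0,0,-0.048,0],[0.055,0,0,-0.062,0],[0.055,0,0,-0.076,0],[0.055,0,0,-0.09,0],[0.055,0,0,-0.1,0],[0.055,0,0,-0.1,0],[0.055,0,0,-0.1,0]]]' 10
python3 - <<'E'
from h import *
st=arm.get_state()
# staging: jaws 60 mm short of ears: grip at filter x=-0.142-0.06, y=+0.005
import math
y=math.radians(12.4);c,s=math.cos(y),math.sin(y)
def F(fx,fy,z): return np.array([.661+c*fx-s*fy,.0045+s*fx+c*fy,z])
T=F(-.202,.005,.107);print(st["eef_pos"],T,tool(T-st["eef_pos"],st),math.degrees(st["ee_rot"][2])-102.4)
for n in("side","top"): cv2.imwrite(f"pics/{n}3.png",grab_frame(n))
a=cv2.imread("pics/side3.png")[150:330,150:350];b=cv2.imread("pics/top3.png")[180:330,130:330]
cv2.imwrite("pics/c3.png",np.hstack([cv2.resize(a,(400,360)),cv2.resize(b,(400,360))]))
E
```

```text
t: 5.05
eef_pos: [0.4446, 0.2906, 0.1079]
ee_rot: [3.139, -0.003, 2.044]
force: [-0.8, -0.2, -1.8]
width: 0.0611
[0.44460395 0.29061433 0.10789971] [ 0.46263852 -0.03399317  0.107     ] [-0.29715166 -0.13189665 -0.00049836] 14.715203981340153
```

View pics/c3.png

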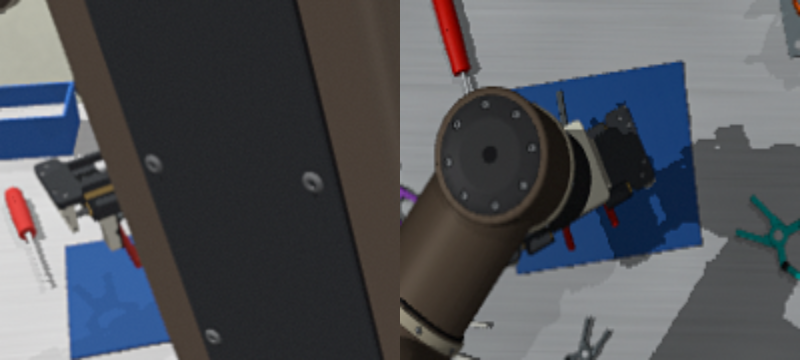

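Picked up: the force reads about 1.5 N down. Now I'll carry the pliers to a staging pose in front of the ears.

```bash
python3 -m handwheel '[[[0.055,-0.01,-0.004,0,0.5],[0.055,-0.025,-0.011,0,1],[0.055,-0.045,-0.02,0,2],[0.055,-0.07,-0.031,0,3],[0.055,-0.095,-0.042,0,4],[0.055,-0.12,-0.053,0,5.5],[0.055,-0.145,-0.064,0,7],[0.055,-0.17,-0.075,0,8.5],[0.055,-0.195,-0.086,0,10],[0.055,-0.22,-0.097,0,11.5],[0.055,-0.245,-0.108,0,13],[0.055,-0.268,-0.119,0,14],[0.055,-0.285,-0.127,0,14.7],[0.055,-0.293,-0.13,0,14.7],[0.055,-0.297,-0.132,0,14.7],[0.055,-0.297,-0.132,0,14.7],[0.055,-0.297,-0.132,0,14.7]]]' 10
python3 - <<'E'
from h import *
for n in("side","top"): cv2.imwrite(f"pics/{n}4.png",grab_frame(n))
E
```

```text
t: 6.57
eef_pos: [0.4617, -0.0346, 0.1057]
ee_rot: [-3.141, -0.002, 1.787]
force: [0.7, -0.0, -1.2]
width: 0.0609
```

View pics/top4.png

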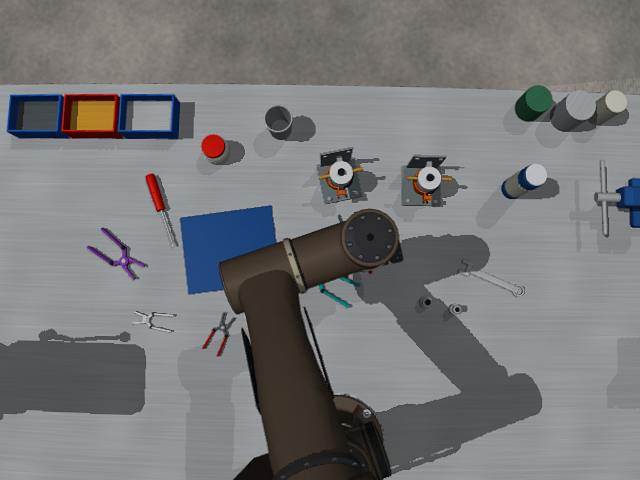

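View pics/side4.png

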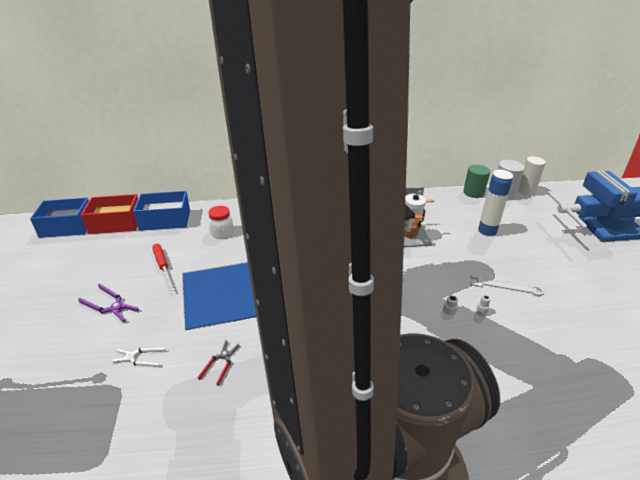

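```bash
cat >> h.py <<'E'
import math
_y=math.radians(12.4);_c,_s=math.cos(_y),math.sin(_y)
def F(fx,fy,z): return np.array([.661+_c*fx-_s*fy,.0045+_s*fx+_c*fy,z])
def inF(p): d=np.array(p[:2])-[.661,.0045]; return np.array([_c*d[0]+_s*d[1],-_s*d[0]+_c*d[1]])
E
python3 - <<'E'
from h import *
st=arm.get_state();g=inF(st["eef_pos"]);print(g,math.degrees(st["ee_rot"][2]))
for y in(-19,0,19): print(y,proj("top",F(g[0]+.109,g[1]+y/1e3,.116)))
for q in((-.043,-.004,.091),(-.043,.0145,.091)):print(proj("top",F(*q)))
im=cv2.imread("pics/top4.png")
cv2.imwrite("pics/c4.png",cv2.resize(im[145:245,300:420],None,fx=6,fy=6,interpolation=cv2.INTER_CUBIC))
E
```

```text
[-0.20274417  0.00515948] 102.45555318480407
-19 [354.27332039 209.51223893]
0 [346.50313114 211.05687553]
19 [338.72608122 212.60337854]
[345.5611501  191.65069566]
[338.14977874 193.11731609]
```

View pics/c4.png

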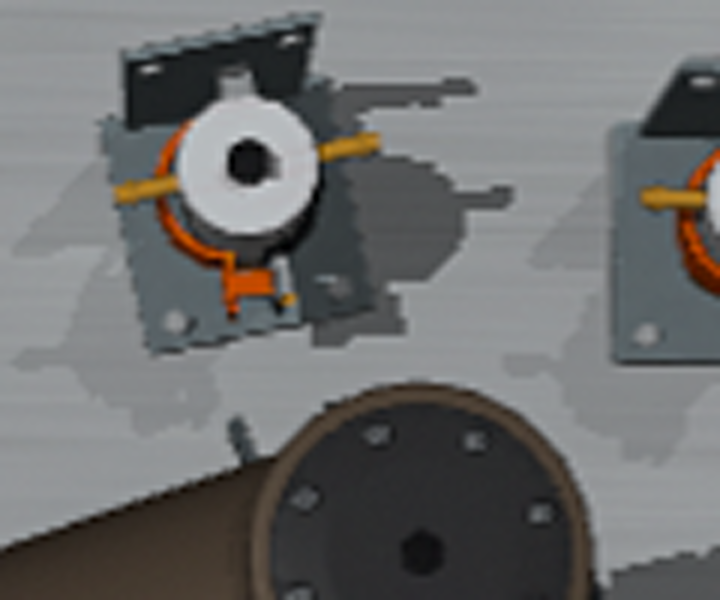

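```bash
python3 -m handwheel '[[[0.055,0.0005,0,0.008,0],[0.055,0.001,0,0.016,0],[0.055,0.0015,0,0.024,0],[0.055,0.0015,0,0.030,0],[0.055,0.0015,0,0.0325,0],[0.055,0.0015,0.006,0.0325,0],[0.055,0.0015,0.014,0.0325,0],[0.055,0.0015,0.022,0.0325,0],[0.055,0.0015,0.028,0.0325,0],[0.055,0.0015,0.03,0.0325,0],[0.055,0.0015,0.03,0.0325,0],[0.055,0.0015,0.03,0.0325,0]]]' 10
cat > look.py <<'E'
import sys
from h import *
k=sys.argv[1]
st=arm.get_state();g=inF(st["eef_pos"]);print("gF",g,"z",st["eef_pos"][2],"yaw",math.degrees(st["ee_rot"][2]),"w",st["width"])
f=st["force"];print("Fx",_c*f[0]+_s*f[1],"Fy",-_s*f[0]+_c*f[1],"Fz",f[2],"M",st["moment"]) if 0 else print("force",f)
im=grab_frame("top");cv2.imwrite(f"pics/top{k}.png",im)
cv2.imwrite(f"pics/c{k}.png",cv2.resize(im[165:225,310:390],None,fx=9,fy=9,interpolation=cv2.INTER_CUBIC))
E
python3 look.py 5
```

```text
t: 7.67
eef_pos: [0.4908, -0.0261, 0.0732]
ee_rot: [-3.141, -0.002, 1.788]
force: [-0.3, -0.1, -1.4]
width: 0.0607
gF [-0.17280646  0.00671255] z 0.07323580521463728 yaw 102.43957883248548 w 0.06070585495150199
force [-0.3017244  -0.08796802 -1.36674632]
```

View pics/c5.png

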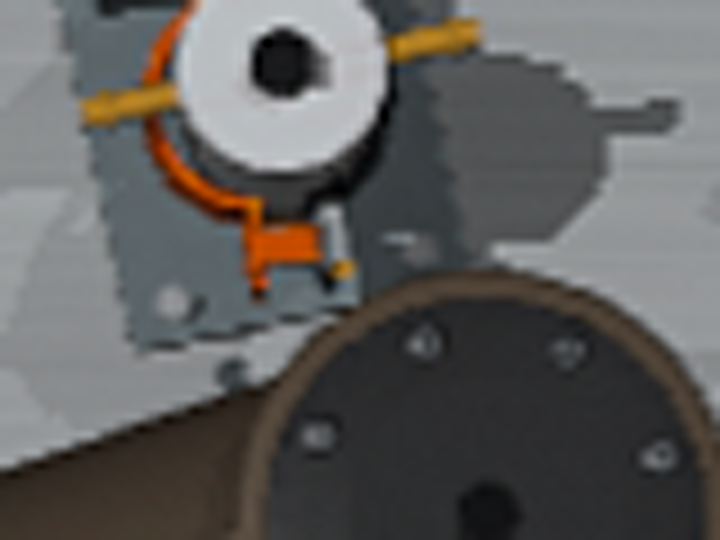

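Run:
```python
from h import *
f=lambda x,y,z: inF(onz("top",310+x/9-.5,165+y/9-.5,z))*1e3
print("jaw tip",f(232,360,.083),"swing ear end",f(258,296,.091),"fixed ear end",f(330,283,.091),"can",f(280,65,.136), "ear left edge",f(247,260,.091))
```

```text
jaw tip [-68.01334907  26.57490352] swing ear end [-53.37293859  16.57764308] fixed ear end [-53.71336245  -3.30413085] can [-1.05790232  1.20634536] ear left edge [-43.08001556  17.52366148]
```

```bash
python3 -m handwheel '[[[0.055,0,0.005,0,0],[0.055,0,0.01,0,0],[0.055,0,0.015,0,0],[0.055,0,0.02,0,0],[0.055,0,0.024,0,0],[0.055,0,0.027,0,0],[0.055,0,0.029,0,0],[0.055,0,0.031,0,0],[0.055,0,0.032,0,0],[0.055,0,0.032,0,0]]]' 10
python3 look.py 6
```

```text
t: 8.55
eef_pos: [0.5218, -0.0192, 0.0731]
ee_rot: [-3.141, -0.002, 1.788]
force: [0.2, -0.2, -1.5]
width: 0.0613
gF [-0.14101153  0.00671409] z 0.07314541772868927 yaw 102.43819417018021 w 0.06126749281826939
force [ 0.1689478  -0.21268447 -1.52484214]
```

View pics/c6.png

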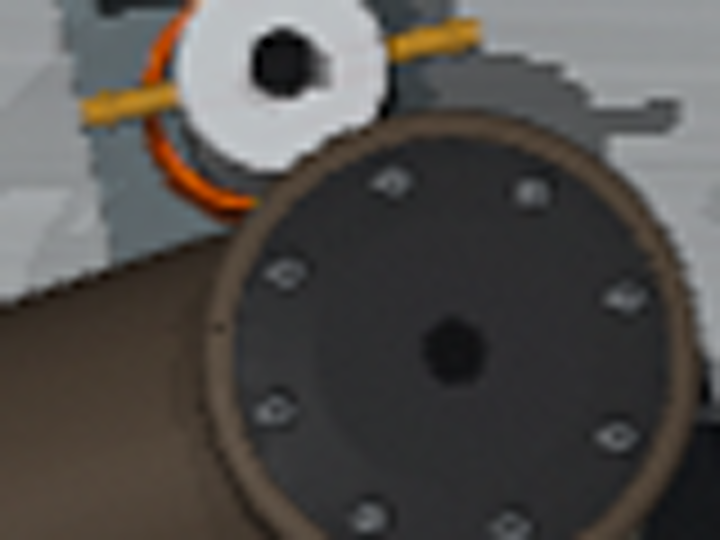

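Jaws are around the ears with no contact force. I'll bias the tool 1.5 mm to -y so the swing ear is touched first, then close by feel.

```bash
python3 -m handwheel '[[[0.060,-0.0005,0,0,0],[0.059,-0.001,0,0,0],[0.058,-0.0015,0,0,0],[0.057,-0.0015,0,0,0],[0.056,-0.0015,0,0,0],[0.055,-0.0015,0,0,0],[0.055,-0.0015,0,0,0],[0.055,-0.0015,0,0,0]]]' 18
cat > s.py <<'E'
from h import *
st=arm.get_state();g=inF(st["eef_pos"])*1e3;f=tool(st["force"],st);m=tool(st["moment"],st)
print("t %.2f gF %.2f %.2f z %.1f w %.2f yaw %.2f Ftool %s M %s"%(st["t"],g[0],g[1],st["eef_pos"][2]*1e3,st["width"]*1e3,math.degrees(st["ee_rot"][2]),f.round(2),m.round(3)))
E
python3 s.py
```

```text
t: 9.27
eef_pos: [0.5217, -0.021, 0.0731]
ee_rot: [-3.14, -0.002, 1.788]
force: [-1.0, -1.9, -1.1]
width: 0.0553
t 9.27 gF -141.55 4.98 z 73.1 w 55.26 yaw 102.42 Ftool [-1.65 -1.41  1.1 ] M [ 0.548 -0.785  0.24 ]
```

```bash
for i in 1 2 3; do python3 -m handwheel '[[[0.055,0,0,0,0],[0.055,0,0,0,0]]]' 18 >/dev/null; python3 s.py; done
```

```text
t 9.43 gF -141.61 4.93 z 73.1 w 55.24 yaw 102.41 Ftool [-2.18 -1.74  1.27] M [ 0.344 -0.611  0.218]
t 9.60 gF -141.60 4.92 z 73.1 w 55.40 yaw 102.41 Ftool [-0.59 -1.3   0.37] M [ 0.331 -0.586  0.155]
t 9.77 gF -141.62 4.92 z 73.1 w 55.32 yaw 102.41 Ftool [-1.59 -1.39  1.13] M [ 0.356 -0.62   0.137]
```

```bash
python3 -m handwheel '[[[0.055,-0.0005,0,0,0],[0.055,-0.001,0,0,0],[0.055,-0.001,0,0,0]]]' 18 >/dev/null; python3 s.py; for i in 1 2 ; do python3 -m handwheel '[[[0.055,0,0,0,0],[0.055,0,0,0,0]]]' 18 >/dev/null; python3 s.py; done
```

```text
t 10.02 gF -141.44 4.25 z 73.0 w 54.85 yaw 102.44 Ftool [ 2.22 -1.13 -0.06] M [ 0.229  0.795 -0.217]
t 10.18 gF -141.42 4.40 z 73.0 w 55.45 yaw 102.45 Ftool [ 0.87 -1.04  0.49] M [ 0.426  0.402 -0.091]
t 10.35 gF -141.44 4.41 z 73.0 w 55.17 yaw 102.45 Ftool [ 0.66 -1.41  0.74] M [ 0.384  0.345 -0.106]
```

Both ears are lightly touched and the lateral force flips sign around c≈4.6, so balance can be felt. Now I'll close in steps, drifting to -y.

```bash
python3 -m handwheel '[[[0.0545,-0.0002,0,0,0],[0.054,-0.0004,0,0,0],[0.0535,-0.0006,0,0,0],[0.053,-0.0008,0,0,0],[0.053,-0.0008,0,0,0]]]' 22 >/dev/null; python3 s.py; python3 -m handwheel '[[[0.0525,-0.0002,0,0,0],[0.052,-0.0004,0,0,0],[0.0515,-0.0006,0,0,0],[0.051,-0.0008,0,0,0],[0.051,-0.0008,0,0,0]]]' 22 >/dev/null; python3 s.py
```

```text
t 10.77 gF -142.09 3.68 z 72.8 w 53.36 yaw 102.45 Ftool [ 2.1  -3.5   1.08] M [ 1.33   1.021 -0.246]
t 11.18 gF -142.18 2.90 z 72.7 w 51.11 yaw 102.45 Ftool [ 3.01 -3.55  1.2 ] M [ 1.19   1.238 -0.372]
```

```bash
python3 -m handwheel '[[[0.0505,-0.0002,0,0,0],[0.050,-0.0003,0,0,0],[0.0495,-0.0005,0,0,0],[0.049,-0.0006,0,0,0],[0.049,-0.0006,0,0,0]]]' 22 >/dev/null; python3 s.py; python3 -m handwheel '[[[0.0485,-0.0002,0,0,0],[0.048,-0.0003,0,0,0],[0.0475,-0.0005,0,0,0],[0.047,-0.0006,0,0,0],[0.047,-0.0006,0,0,0]]]' 22 >/dev/null; python3 s.py
```

```text
t 11.60 gF -142.28 2.29 z 72.7 w 49.29 yaw 102.45 Ftool [ 3.48 -4.55  0.35] M [ 1.286  1.298 -0.337]
t 12.02 gF -142.96 1.74 z 72.4 w 47.36 yaw 102.44 Ftool [ 4.58 -5.32  1.19] M [ 1.678  1.549 -0.39 ]
```

```bash
python3 -m handwheel '[[[0.047,0.0003,-0.001,0,0],[0.047,0.0003,-0.002,0,0],[0.047,0.0003,-0.002,0,0],[0.047,0.0003,-0.002,0,0]]]' 22 >/dev/null; python3 s.py
```

```text
t 12.35 gF -143.38 2.03 z 73.1 w 47.37 yaw 102.46 Ftool [2.26 3.46 1.52] M [-1.129  0.722 -0.187]
```

```bash
python3 -m handwheel '[[[0.047,0,0,0,0],[0.047,0,0,0,0]]]' 22 >/dev/null; python3 s.py;  python3 -m handwheel '[[[0.0465,-0.0002,0,0,0],[0.046,-0.0003,0,0,0],[0.0455,-0.0005,0,0,0],[0.045,-0.0007,0,0,0],[0.045,-0.0007,0,0,0]]]' 24 >/dev/null; python3 s.py
```

```text
t 12.52 gF -143.28 2.01 z 73.1 w 47.22 yaw 102.46 Ftool [2.7  1.22 1.66] M [-0.236  0.846 -0.205]
t 12.93 gF -143.89 1.33 z 72.9 w 45.49 yaw 102.46 Ftool [ 3.71 -1.57  1.54] M [ 0.582  1.28  -0.369]
```

```bash
python3 -m handwheel '[[[0.0447,-0.0001,-0.0002,0,0],[0.0444,-0.0002,-0.0003,0,0],[0.044,-0.0003,-0.0004,0,0],[0.044,-0.0003,-0.0004,0,0]]]' 24 >/dev/null; python3 s.py;  python3 -m handwheel '[[[0.0437,-0.0001,-0.0002,0,0],[0.0434,-0.0002,-0.0003,0,0],[0.043,-0.0003,-0.0004,0,0],[0.043,-0.0003,-0.0004,0,0]]]' 24 >/dev/null; python3 s.py
```

```text
t 13.27 gF -144.24 0.98 z 72.9 w 44.43 yaw 102.45 Ftool [ 3.41 -0.41  0.7 ] M [ 0.212  1.064 -0.283]
t 13.60 gF -144.54 0.69 z 73.0 w 43.20 yaw 102.45 Ftool [ 2.93 -0.31  1.85] M [ 0.072  1.179 -0.336]
```

```bash
for i in 1; do python3 -m handwheel '[[[0.0427,-0.0001,-0.0001,0,0],[0.0424,-0.0002,-0.0002,0,0],[0.042,-0.0003,-0.0003,0,0],[0.042,-0.0003,-0.0003,0,0]]]' 24 >/dev/null; python3 s.py;  python3 -m handwheel '[[[0.0417,-0.0001,-0.0001,0,0],[0.0414,-0.0002,-0.0002,0,0],[0.041,-0.0003,-0.0003,0,0],[0.041,-0.0003,-0.0003,0,0]]]' 24 >/dev/null; python3 s.py; done
```

```text
t 13.93 gF -144.93 0.33 z 73.0 w 42.51 yaw 102.45 Ftool [2.28 0.55 0.9 ] M [ 0.154  1.069 -0.34 ]
t 14.27 gF -145.27 -0.00 z 73.0 w 41.41 yaw 102.45 Ftool [ 3.1  -0.79  1.84] M [ 0.114  0.928 -0.297]
```

```bash
for i in 1; do python3 -m handwheel '[[[0.0407,-0.0001,-0.0001,0,0],[0.0404,-0.0002,-0.0002,0,0],[0.040,-0.0003,-0.0003,0,0],[0.040,-0.0003,-0.0003,0,0]]]' 24 >/dev/null; python3 s.py;  python3 -m handwheel '[[[0.0397,-0.0001,-0.0001,0,0],[0.0394,-0.0002,-0.0002,0,0],[0.039,-0.0003,-0.0003,0,0],[0.039,-0.0003,-0.0003,0,0]]]' 24 >/dev/null; python3 s.py; done
```

```text
t 14.60 gF -145.66 -0.36 z 72.9 w 40.30 yaw 102.45 Ftool [ 3.39 -1.27  1.56] M [ 0.124  0.933 -0.254]
t 14.93 gF -145.97 -0.69 z 72.9 w 39.35 yaw 102.45 Ftool [ 3.23 -0.22  1.43] M [ 0.08   0.862 -0.315]
```

```bash
for i in 1; do python3 -m handwheel '[[[0.0387,-0.0001,-0.0001,0,0],[0.0384,-0.0002,-0.0002,0,0],[0.038,-0.0003,-0.0003,0,0],[0.038,-0.0003,-0.0003,0,0]]]' 24 >/dev/null; python3 s.py;  python3 -m handwheel '[[[0.0377,-0.0001,-0.0001,0,0],[0.0374,-0.0002,-0.0002,0,0],[0.037,-0.0003,-0.0003,0,0],[0.037,-0.0003,-0.0003,0,0]]]' 24 >/dev/null; python3 s.py; done
```

```text
t 15.27 gF -146.34 -1.05 z 72.9 w 38.36 yaw 102.44 Ftool [ 2.55 -1.1   0.3 ] M [ 0.115  0.603 -0.281]
t 15.60 gF -146.90 -1.36 z 72.8 w 37.62 yaw 102.43 Ftool [ 2.56 -1.43  2.06] M [ 0.3    0.74  -0.243]
```

```bash
python3 -m handwheel '[[[0.037,0,0,0,0],[0.037,0,0,0,0]]]' 24 >/dev/null; python3 s.py;  python3 -m handwheel '[[[0.0367,-0.0001,-0.0001,0,0],[0.0364,-0.0002,-0.0002,0,0],[0.0362,-0.0002,-0.0002,0,0],[0.0362,-0.0002,-0.0002,0,0]]]' 24 >/dev/null; python3 s.py
```

```text
t 15.77 gF -146.90 -1.38 z 72.8 w 37.06 yaw 102.43 Ftool [ 2.31 -0.72  1.05] M [ 0.176  0.783 -0.284]
t 16.10 gF -147.10 -1.59 z 72.8 w 36.74 yaw 102.43 Ftool [ 1.75 -0.82  2.05] M [ 0.083  0.68  -0.291]
```

```bash
python3 -m handwheel '[[[0.036,-0.0001,-0.0001,0,0],[0.0357,-0.0002,-0.0002,0,0],[0.0354,-0.0003,-0.0002,0,0],[0.0354,-0.0003,-0.0002,0,0]]]' 24 >/dev/null; python3 s.py;  python3 -m handwheel '[[[0.0351,-0.0001,-0.0001,0,0],[0.0348,-0.0002,-0.0002,0,0],[0.0346,-0.0003,-0.0002,0,0],[0.0346,-0.0003,-0.0002,0,0]]]' 24 >/dev/null; python3 s.py
```

```text
t 16.43 gF -147.27 -1.89 z 72.9 w 35.53 yaw 102.44 Ftool [ 1.17 -0.36  1.94] M [ 0.085  0.775 -0.254]
t 16.77 gF -147.36 -2.15 z 72.9 w 35.40 yaw 102.44 Ftool [ 2.51 -0.22  0.73] M [-0.085  0.871 -0.358]
```

```bash
for i in 1 2; do python3 -m handwheel '[[[0.0340,0,0,0,0],[0.034,0,0,0,0],[0.034,0,0,0,0]]]' 24 >/dev/null; python3 s.py; done; python3 look.py 7;python3 -c "
from h import *
cv2.imwrite('pics/side7.png',grab_frame('side'))"
```

```text
t 17.02 gF -147.33 -2.17 z 72.9 w 35.24 yaw 102.44 Ftool [1.75 0.19 0.61] M [ 0.027  0.831 -0.369]
t 17.27 gF -147.31 -2.14 z 72.9 w 35.51 yaw 102.44 Ftool [2.07 0.09 0.24] M [-0.031  0.861 -0.368]
gF [-0.14731252 -0.00214382] z 0.07291684728922229 yaw 102.44484102143761 w 0.035508234087318076
force [-0.35889567  2.03846301 -0.23028038]
```

View pics/c7.png

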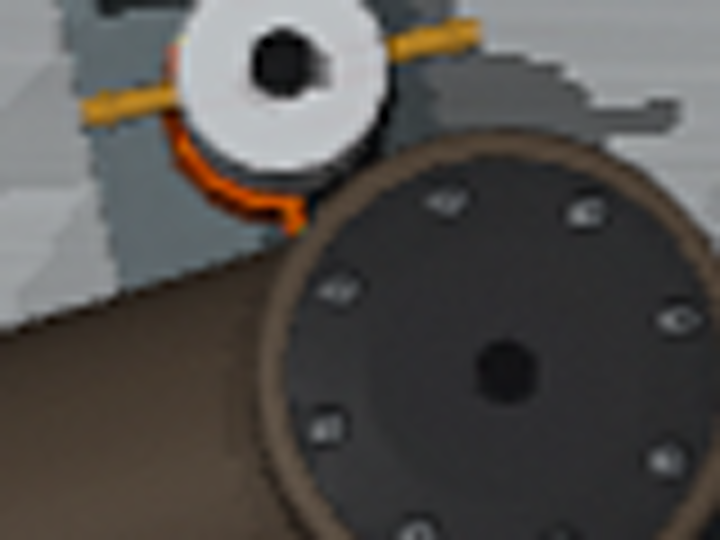

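View pics/side7.png

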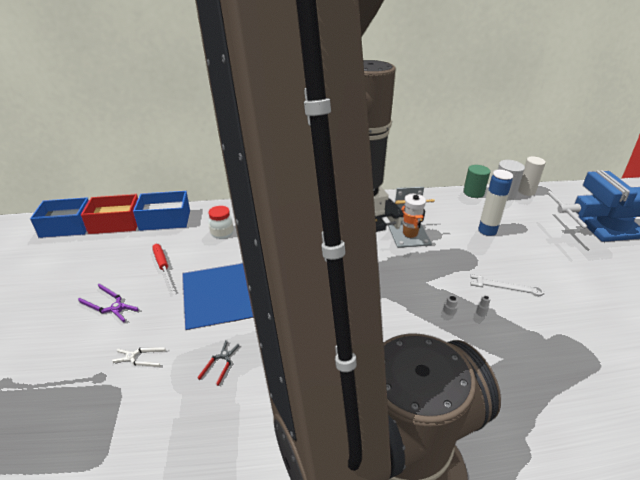

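Finger width stalls at about 35.4 mm at 24 N. The swing ear has closed about 11 mm (ear root moved from crop x 250 to 292). It's either mid-climb or already past the click. I'll test safely by opening a few mm and seeing whether the ear follows.

```bash
python3 -m handwheel '[[[0.036,0,0,0,0],[0.037,0,0,0,0],[0.038,0.0005,0,0,0],[0.039,0.001,0,0,0],[0.04,0.001,0,0,0],[0.041,0.001,0,0,0],[0.041,0.001,0,0,0]]]' 24 >/dev/null; python3 s.py; python3 look.py 8
```

```text
t 17.95 gF -147.71 -1.38 z 72.8 w 41.03 yaw 102.42 Ftool [-0.03 -0.19  1.28] M [ 0.021 -0.033 -0.002]
gF [-0.14771202 -0.00137684] z 0.07280046637868896 yaw 102.42035477883735 w 0.04103368688808555
force [-0.1857942  -0.07138504 -1.28190479]
```

View pics/c8.png

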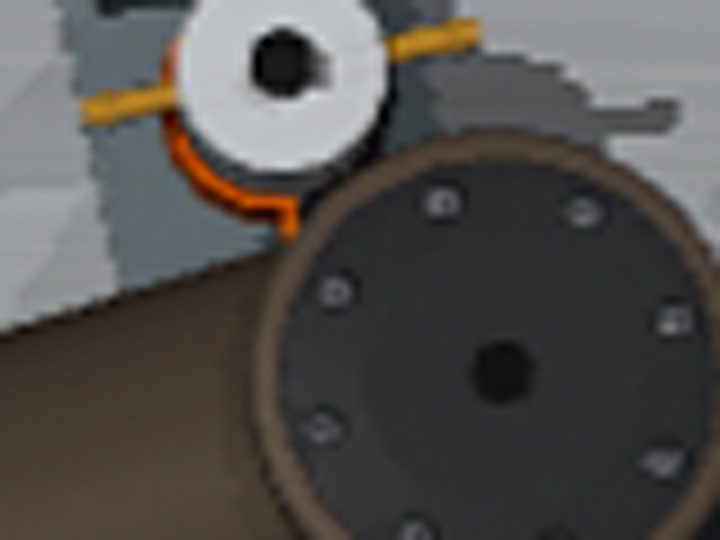

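Forces and moments are zero with the jaws 4–5 mm wider, and the ear stayed closed, so it has latched. I'll open the jaws the rest of the way under control and check.

```bash
python3 -m handwheel '[[[0.043,0.0005,0,0,0],[0.045,0.001,0,0,0],[0.047,0.0015,0,0,0],[0.049,0.002,0,0,0],[0.051,0.002,0,0,0],[0.053,0.002,0,0,0],[0.055,0.002,0,0,0],[0.057,0.002,0,0,0],[0.059,0.002,0,0,0],[0.0595,0.002,0,0,0],[0.0595,0.002,0,0,0]]]' 16 >/dev/null; python3 s.py; python3 look.py 9
```

```text
t 18.92 gF -147.65 0.64 z 72.8 w 59.43 yaw 102.42 Ftool [0.01 1.4  1.  ] M [ 0.023 -0.     0.023]
gF [-0.14764571  0.00064027] z 0.07281754636407703 yaw 102.42419041725341 w 0.059425960627204504
force [ 1.36248937  0.31069354 -1.00504594]
```

View pics/c9.png

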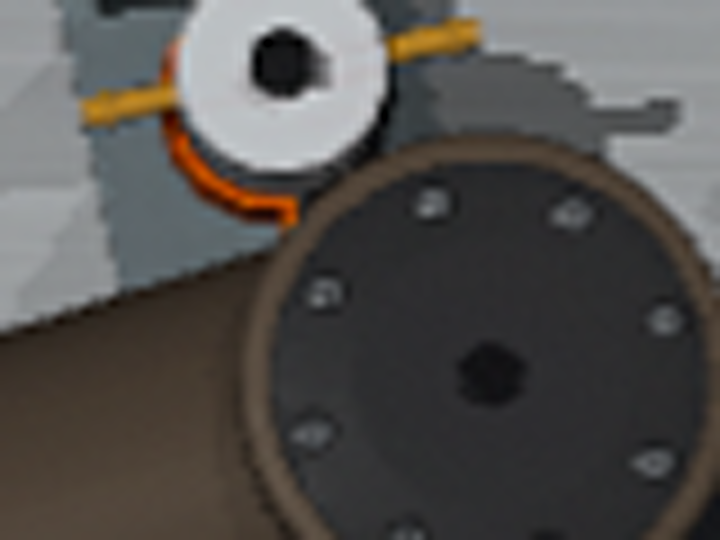

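The ear stayed put at (290,210), so the collar is latched. Retreating straight back.

```bash
python3 -m handwheel '[[[0.0595,0,-0.004,0,0],[0.0595,0,-0.01,0,0],[0.0595,0,-0.017,0,0],[0.0595,0,-0.026,0,0],[0.0595,0,-0.036,0,0],[0.0595,0,-0.046,0,0],[0.0595,0,-0.056,-0.005,0],[0.0595,0,-0.062,-0.012,0],[0.0595,0,-0.065,-0.02,0],[0.0595,0,-0.065,-0.03,0],[0.0595,0,-0.065,-0.034,0],[0.0595,0,-0.065,-0.034,0]]]' 16 >/dev/null; python3 s.py
python3 - <<'E'
from h import *
im=grab_frame("top");cv2.imwrite("pics/top10.png",im)
cv2.imwrite("pics/c10.png",cv2.resize(im[145:245,300:420],None,fx=6,fy=6,interpolation=cv2.INTER_CUBIC))
E
```

```text
t 19.97 gF -211.28 0.58 z 108.7 w 60.00 yaw 102.44 Ftool [ 0.41 -0.5   1.55] M [-0.096 -0.011  0.006]
```

View pics/c10.png

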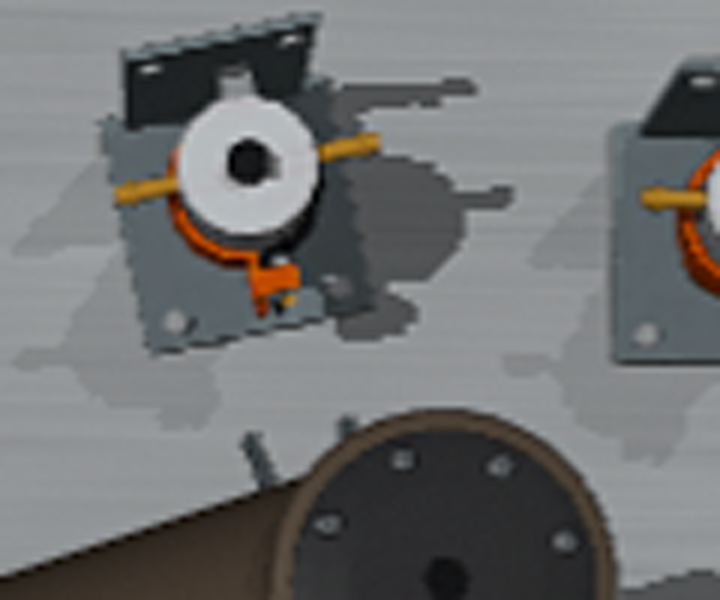

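The hook now sits over the catch, with the ears about 4 mm apart (crop x 262 against 283), like the finished filter. Carrying the pliers back over the mat.

Run:
```python
from h import *
st=arm.get_state();print(tool(np.array([.4446,.2906,.107])-st["eef_pos"],st),math.degrees(st["ee_rot"][2])-117.1)
```

```text
[0.32524985 0.06199325 0.0018421 ] -14.673157104616081
```

```bash
python3 -m handwheel '[[[0.0595,0.01,0.002,0,-0.5],[0.0595,0.025,0.005,0,-1],[0.0595,0.045,0.009,0,-2],[0.0595,0.07,0.014,0,-3],[0.0595,0.097,0.019,0,-4],[0.0595,0.125,0.024,0,-5.5],[0.0595,0.153,0.029,0,-7],[0.0595,0.181,0.034,0,-8.5],[0.0595,0.209,0.039,0,-10],[0.0595,0.237,0.044,0,-11.5],[0.0595,0.265,0.05,0,-13],[0.0595,0.29,0.055,0,-14],[0.0595,0.31,0.059,0,-14.7],[0.0595,0.321,0.061,0,-14.7],[0.0595,0.325,0.062,0,-14.7],[0.0595,0.325,0.062,0,-14.7],[0.0595,0.325,0.062,0,-14.7]]]' 16; python3 s.py
python3 - <<'E'
from h import *
for n in("side","top"): cv2.imwrite(f"pics/{n}11.png",grab_frame(n))
a=cv2.imread("pics/side11.png")[150:330,150:350];b=cv2.imread("pics/top11.png")[180:330,130:330]
cv2.imwrite("pics/c11.png",np.hstack([cv2.resize(a,(400,360)),cv2.resize(b,(400,360))]))
E
```

```text
t: 21.43
eef_pos: [0.4442, 0.2896, 0.1084]
ee_rot: [-3.141, -0.003, 2.044]
force: [-0.2, -0.3, -1.7]
width: 0.0597
t 21.43 gF -150.49 324.98 z 108.4 w 59.65 yaw 117.11 Ftool [-0.18 -0.34  1.66] M [0.07  0.    0.013]
```

View pics/c11.png

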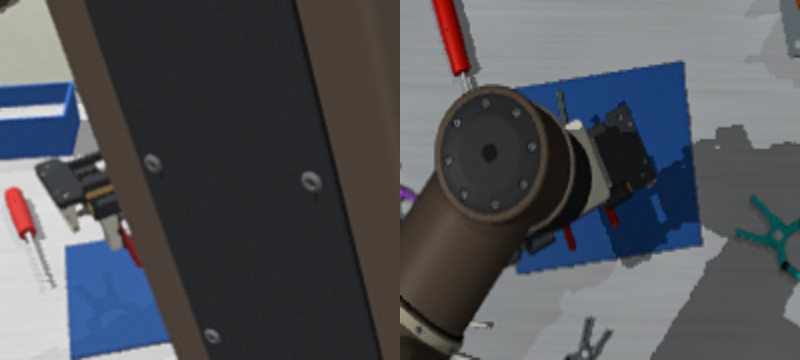

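```bash
python3 -m handwheel '[[[0.0595,0,0,0.008,0],[0.0595,0,0,0.02,0],[0.0595,0,0,0.034,0],[0.0595,0,0,0.048,0],[0.0595,0,0,0.062,0],[0.0595,0,0,0.074,0],[0.0595,0,0,0.084,0],[0.0595,0,0,0.091,0],[0.0595,0,0,0.095,0],[0.0595,0,0,0.096,0],[0.0595,0,0,0.096,0]]]' 16 >/dev/null; python3 s.py
python3 -m handwheel '[[[0.0595,0,0,0.001,0],[0.0595,0,0,0.002,0],[0.0595,0,0,0.003,0],[0.0595,0,0,0.003,0]]]' 16 >/dev/null; python3 s.py
```

```text
t 22.45 gF -150.32 324.78 z 12.7 w 59.96 yaw 117.06 Ftool [ 0.57 -0.5   1.49] M [0.043 0.002 0.015]
t 22.78 gF -150.27 324.86 z 9.8 w 59.62 yaw 117.06 Ftool [-0.54 -0.59  1.75] M [-0.007  0.006 -0.055]
```

```bash
python3 -m handwheel '[[[0.0595,0,0,0.001,0],[0.0595,0,0,0.002,0],[0.0595,0,0,0.002,0]]]' 16 >/dev/null; python3 s.py
python3 -m handwheel '[[[0.0595,0,0,0.0006,0],[0.0595,0,0,0.001,0],[0.0595,0,0,0.001,0]]]' 16 >/dev/null; python3 s.py
```

```text
t 23.03 gF -150.33 324.85 z 7.7 w 60.02 yaw 117.06 Ftool [ 0.35 -0.02  0.61] M [-0.004  0.063  0.054]
t 23.28 gF -150.28 324.93 z 7.2 w 59.79 yaw 117.08 Ftool [ 0.27 -1.69 -5.77] M [0.696 0.032 0.041]
```

On the mat: 5.8 N up at z = 7.2 mm. Now releasing gently.

```bash
python3 -m handwheel '[[[0.0605,0,0,0,0],[0.0615,0,0,0,0],[0.0625,0,0,0,0],[0.064,0,0,0,0],[0.067,0,0,0,0],[0.072,0,0,0,0],[0.08,0,0,0,0],[0.0876,0,0,0,0],[0.0876,0,0,0,0],[0.0876,0,0,0,0],[0.0876,0,0,0,0]]]' 16 >/dev/null; python3 s.py
python3 -m handwheel '[[[0.0876,0,0,-0.005,0],[0.0876,0,0,-0.015,0],[0.0876,0,0,-0.03,0],[0.0876,0,0,-0.06,0],[0.0876,0,0,-0.09,0],[0.0876,0,0,-0.12,0],[0.0876,0,0,-0.15,0],[0.0876,0,0,-0.18,0],[0.0876,0,0,-0.2,0],[0.0876,0,0,-0.2,0]]]' >/dev/null; python3 s.py
```

```text
t 24.20 gF -150.26 324.91 z 7.2 w 87.14 yaw 117.08 Ftool [-0.67  0.12  0.13] M [-0.006  0.023 -0.004]
t 25.03 gF -148.05 325.47 z 213.3 w 87.53 yaw 117.13 Ftool [-0.09  0.41 -0.46] M [-0.164  0.077  0.037]
```

```bash
python3 -m handwheel '[[[0.0876,-0.03,0,0,0],[0.0876,-0.07,-0.01,0,0],[0.0876,-0.11,-0.03,0,0],[0.0876,-0.15,-0.05,0,0],[0.0876,-0.19,-0.07,0,0],[0.0876,-0.23,-0.09,0,0],[0.0876,-0.27,-0.11,0,0],[0.0876,-0.31,-0.13,0,0],[0.0876,-0.35,-0.15,0,0],[0.0876,-0.39,-0.17,0,0],[0.0876,-0.42,-0.18,0,0],[0.0876,-0.42,-0.18,0,0],[0.0876,-0.42,-0.18,0,0]]]'
python3 - <<'E'
from h import *
for n in("side","top"): cv2.imwrite(f"pics/{n}12.png",grab_frame(n))
im=cv2.imread("pics/top12.png")
a=cv2.resize(im[145:220,300:400],(400,300),interpolation=cv2.INTER_CUBIC);b=cv2.resize(im[195:300,150:290],(400,300),interpolation=cv2.INTER_CUBIC)
s=cv2.imread("pics/side12.png")
c=cv2.resize(s[170:270,330:463],(400,300),interpolation=cv2.INTER_CUBIC);d=cv2.resize(s[240:340,160:293],(400,300),interpolation=cv2.INTER_CUBIC)
cv2.imwrite("pics/c12.png",np.vstack([np.hstack([a,b]),np.hstack([c,d])]))
E
```

```text
t: 26.12
eef_pos: [0.4773, -0.1684, 0.2097]
ee_rot: [3.133, -0.005, 2.04]
force: [-0.2, -0.0, 0.9]
width: 0.0878
```

View pics/c12.png

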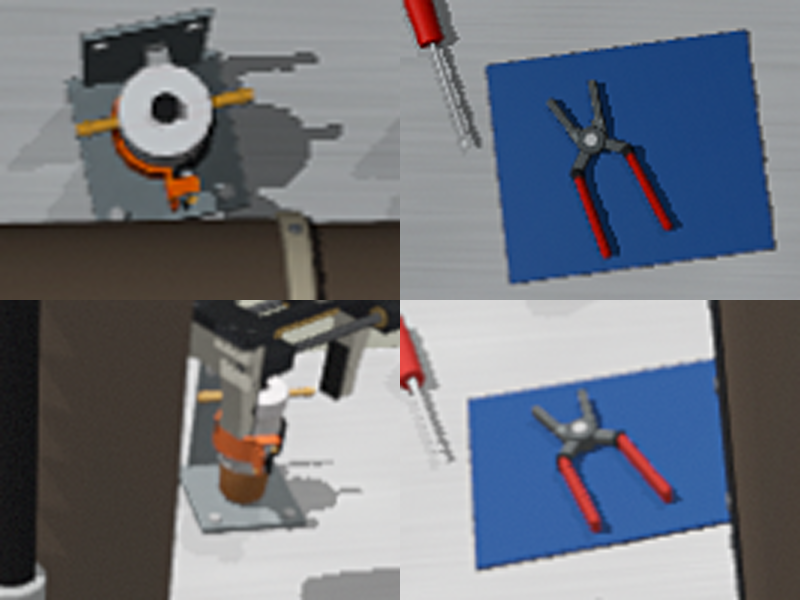

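View pics/top12.png

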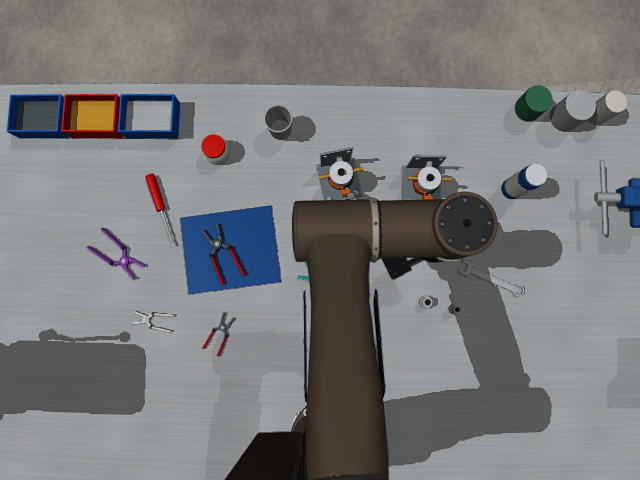

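The pliers lie flat on the mat with the pivot at pixel (218,244). The collar is latched with the hook over the catch, at pixel (345,192). Bystanders are unmoved and the arm is clear. Handing in.

```bash
python3 -c "
from station import arm
print(arm.job_done())"
```

```text
the job is handed in; nothing more can be done
None
```

The open collar (left filter) is latched and the red pliers are back flat on the mat. I handed the job in at about 26 s of the 72 s allowed; the hand-in gave no verdict.

**Squeeze:** I closed the jaws over both ears in small steps, drifting about 6 mm towards the fixed ear. The side force between the two ears read at most 4.6 N. The fingers stalled at about 35.4 mm opening with the grip capped at 24 N. By the figures given, that is roughly 10 N per ear, but I did not measure the ear loads directly.

**Click:** I did not see a clean click in the readings because the finger-width noise hid it. So I tested the latch instead. Opening the jaws brought the force and moment to zero while the swinging ear stayed closed.

**Last checks:**
- **Collar:** the pictures show the hook over the catch, with the ears about 4 mm apart by pixel estimate.
- **Pliers:** they lie flat on the mat with the pivot well inside its outline.
- **Other items:** everything still in view is where it was. The turquoise pliers were mostly hidden by the arm in the final picture, and the spanner and one socket were partly covered.
- **Disagreement:** the jaw tips measured about 4 mm further back than my calculation, so I allowed for that when moving in.

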